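Dry-fit a top rail and hold it off its tenons for gluing

TASK

Pick up the loose top rail of the little stand, carry it clear of the bottle, the can and the tub that stand in the way, without disturbing them, and dry-fit it on the end frame: lower it over the two tenons and press gently, without forcing it, until you feel it sit fully home on the shoulders of the legs. Then draw it straight up off the tenons and stop, still gripping it, level, square and centred over the frame, with its underside about two centimetres clear above the tenon tips, touching nothing, so that glue can be brushed on. Finish like that, holding it still in the gripper.

Things in the scene. Friction and masses are not known exactly. Their poses are not given: they have to be found in the camera images.
- top_rail: Loose pale timber bar lying flat on the bench: 240 mm long (y axis), 40 wide (x), 30 high (z), 0.14 to 0.28 kg. Two rectangular mortises go right through it, seen from above, each 20 mm (x) by 26 mm (y), centred at y = +80 and -80 mm. Origin: centre of the underside. The same either way round. Grip it across its 40 mm width at mid length.
- end_frame: Pale timber frame fixed to the bench: foot 56 x 236 mm, 32 high, along its y axis; legs 40 (x) by 44 mm (y) at y = +80 and -80 mm, shoulders 120 mm above the bench; on each leg an upright tenon 17 (x) by 23 (y), 28 mm long, its top 7 mm bevelled by 4.5 all round. The mortises fit with 1.5 mm play each side; tenons end 2 mm below the seated rail's top. Origin: centre of the foot's underside, z up.
- shoulders (a point): Point on the frame midway between the two legs at shoulder height (120 mm above the bench): the rail's origin lies here when the rail is fully home. Axes as the frame's.
- tenon_tips (a point): Point on the frame midway between the two tenons at the height of their tips (148 mm above the bench). Axes as the frame's.
- glue_bottle: Grey glue bottle with a dark pointed cap, standing on the bench between rail and frame, 40 x 62 mm and 162 mm high; origin at the centre of its underside. To be left alone.
- spray_can: Blue spray can with a white cap, standing on the bench between rail and frame, 62 mm diameter, 190 mm high; origin at the centre of its underside. To be left alone.
- white_jug: White plastic tub with a lid, standing on the bench between rail and frame, 69 x 140 mm (x, y) and 138 mm high; origin at the centre of its underside. To be left alone.

How it is judged:
By the outcome, as a careful person would: the job done as asked, in the order asked, and still so for the second after the job is handed in, while the arm keeps its last pose, push and grip.
It also fails if it takes over 45 s, if anything falls off the work surface, if the arm or the gripper's body presses on something with over 40 N, if the wrist force passes 120 N, or if a joint passes its speed limit or range.

ROBOT

A 6-joint arm with a two-finger parallel gripper is mounted at the origin on the work surface; the furniture and walls round the work are solid. World frame = base frame: x ahead of the robot, y to its left, z up, the work surface at z = 0. Lengths are in m, angles in degrees, forces in N, time in s.
With the tool pointing down it reaches from about 0.275 to 0.825 m from the base axis. Payload 4.9 kg.
Tool frame: the origin (TCP) lies at the centre of the arm's flange, where the gripper is bolted on; the fingertips stand 173 mm ahead of it and the grasp point (between the pads) lies 155 mm ahead of it; z points along the fingers, y is the line along which they close (so a half turn about z gives the same grasp; the last joint's range is limited). The gripper opens to 85 mm and grips with 20 to 120 N. Pads are 22 mm wide; open, the fingers measure 114 mm over their backs; the gripper's body (76 mm by 85 mm) begins 54 mm behind the grasp point. The pads swing forward as they close: fully open they stand 13 mm farther back than shut.
Start: joints at [-84.523, 18.69, -11.035, 60.275, 0, 82.311], TCP at [0.125, -0.536, 0.405] pointing down, gripper open.
Joint ranges: [-152.03, 152.03], [-55.5, 102.48], [-74.3, 77.21], [-110.64, 120.58], [-84.22, 78.4], [-180, 180]. Speed limits (degrees/s): [147.25, 147.25, 180, 180, 180, 180].

INTERFACE

Orientations are given as [roll, pitch, yaw] about the fixed x, y, z axes, in that order (R = Rz(yaw) Ry(pitch) Rx(roll)).
In Python, from bench import get_state, optics, order gives the robot as it stands.
- The arm moves only by the tool arm_command, never from a script. Its argument "moves" is a list of rows, each an object with "offset": the shift along the tool's x, y, z in m, a list of three; "rot": the turn, a rotation vector about the tool's x, y, z in degrees, a list of three; "gripper": the opening, from 0 (shut) to 1 (fully open). In form: [{"offset": [tx, ty, tz], "rot": [wx, wy, wz], "gripper": gripper}, ...]. A call has 1 to 8 rows; each row is the pose to reach, as a shift and turn from the pose commanded when the call began, along the tool's axes at that moment; what a row does not reach only later rows make up. A row lasts 1/10 s, in which the tool goes at most 50 mm and 8.59 degrees, less where a joint would pass 70% of its speed; a pose out of reach is approached as far as the arm can. A call with a gripper value outside its range is refused whole. The fingers move at their own pace and stop on an object; "squeeze" is the grip in N (left out, the last holds). Time passes only in rows, so rows that repeat a pose let the fingers close. It gives the time, the measured TCP pose, the force, the opening and the grip force at its end, in the units of the state.
- get_state(): the state, without advancing time (a new reading comes with each control period).
- optics.read_camera(name): name is "scene" or "top"; returns the picture (420x560x3 uint8, blue, green, red); there is no depth.
- optics.get_calibration(name): a dict with "mtx" (3x3 intrinsics, pixels), "distortion" ([k1, k2, p1, p2, k3] as OpenCV has them; the pictures are not rectified), "T" (4x4, takes a point from camera to world coordinates). Camera axes: x right, y up, looking along -z (the intrinsics and any distortion apply to the point x, -y, -z); pixel columns grow to the right and rows downward; lengths in m; the calibration is good to about 2 mm. A picture is of the moment at which its call begins. get_calibration takes no time and is no camera call.
- order.sign_off(): hands the job in; it is judged then, once.
The state is a dict: "t": time; "q": joint angles; "joint_velocities": joint speeds; "tau": joint torques, N m; "position": TCP position; "ee_rot": TCP orientation; "wrist_force": force on the tool from outside, world axes, zero at the start; "moment": the same for the moment, N m; "gripper_width": finger opening in m; "grip_force": force on a finger pad.
Only numpy, scipy, OpenCV 4.12 (cv2) and the standard library are available. Lean on these libraries where they do the work, as an engineer would, in place of code of your own. Each camera call takes 0.05 s, during which the arm holds its last target. There are 200 camera calls.

## Working session

There is one attempt and no reset: what is moved stays moved. The work goes in short steps, Python scripts to look and compute and a tool call to move; the robot and the scene stay as the last step left them, time stands still between calls to the robot, and variables do not carry over. Pictures are saved under pics/ and viewed, at most 10 in all, crops included, and the job is handed in when it is done.

Besides the shell and the picture viewer there is one more tool, called after "Emit:" as name([rows], argument=value, ...), one row to a line, values as JSON. arm_command: Moves the arm, as the interface text tells. Its arguments: {"type":"object","properties":{"moves":{"type":"array","items":{"type":"object","properties":{"offset":{"type":"array","items":{"type":"number"}},"rot":{"type":"array","items":{"type":"number"}},"gripper":{"type":"number"}}}},"squeeze":{"type":"number"}},"required":["moves"]}

```bash
mkdir -p pics; ls; python3 - <<'E'
from bench import get_state, optics
import cv2,numpy as np
np.set_printoptions(precision=4,suppress=True)
s=get_state();print(s)
for n in("scene","top"):
    cv2.imwrite(f"pics/{n}0.png",optics.read_camera(n));c=optics.get_calibration(n);print(c)
E
```

```text
pics
{'t': 0.0, 'q': array([-84.5234,  18.7329, -11.0902,  60.2731,  -0.0019,  82.3096]), 'joint_velocities': array([ 0.109 ,  0.0469,  0.0453,  0.0481, -0.0694,  0.0018]), 'tau': array([ -0.0002, -44.3395,  26.2443,   0.0156,  -0.0002,   0.    ]), 'position': array([ 0.1253, -0.5353,  0.4039]), 'ee_rot': array([-179.9044,   -0.011 ,   13.167 ]), 'wrist_force': array([-0.0121, -0.2652, -0.4897]), 'moment': array([-0.0044, -0.063 ,  0.0107]), 'grip_force': 0.0, 'gripper_width': 0.08523691104994287}
{'mtx': array([[498.6147,   0.    , 276.3361],
       [  0.    , 498.6147, 207.7925],
       [  0.    ,   0.    ,   1.    ]]), 'distortion': array([-0.1045,  0.    ,  0.    ,  0.    ,  0.    ]), 'T': array([[-0.7845,  0.4241, -0.4524,  0.0459],
       [-0.6201, -0.5333,  0.5754,  0.663 ],
       [ 0.0028,  0.7319,  0.6814,  0.8536],
       [ 0.    ,  0.    ,  0.    ,  1.    ]])}
{'mtx': array([[543.0634,   0.    , 277.2591],
       [  0.    , 543.0634, 207.1989],
       [  0.    ,   0.    ,   1.    ]]), 'distortion': array([-0.0799,  0.    ,  0.    ,  0.    ,  0.    ]), 'T': array([[-0.2463,  0.9495, -0.1946,  0.3161],
       [-0.9692, -0.2422,  0.0447,  0.0785],
       [-0.0046,  0.1996,  0.9799,  1.3051],
       [ 0.    ,  0.    ,  0.    ,  1.    ]])}
```

View pics/scene0.png

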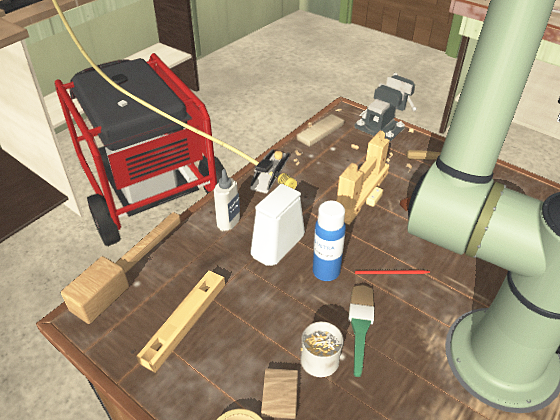

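View pics/top0.png

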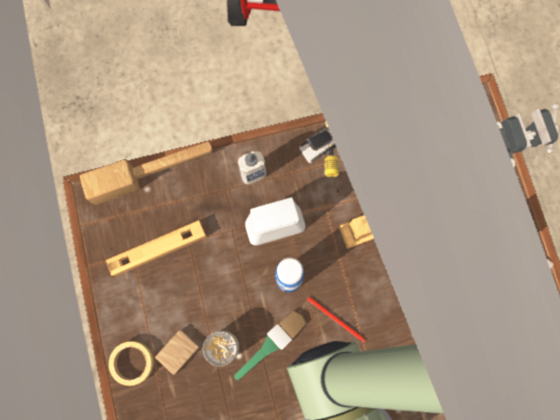

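The top view shows the rail at about (155,248), the bottle at (252,167), the tub at (275,222) and the can at (290,273). The arm hides most of the frame at (357,230) there. In the scene view, the frame is at (365,175) and the rail at (182,320). I'll measure the rail first.

```bash
cat > h.py <<'E'
from bench import get_state, optics
import cv2,numpy as np
from scipy.spatial.transform import Rotation as R
np.set_printoptions(precision=4,suppress=True)
def cast(n,uv,z):
    c=optics.get_calibration(n);T=c['T']
    p=cv2.undistortPoints(np.array(uv,float).reshape(-1,1,2),c['mtx'],c['distortion'])[:,0]
    d=np.c_[p[:,0],-p[:,1],-np.ones(len(p))]@T[:3,:3].T
    return T[:3,3]+d*((z-T[2,3])/d[:,2])[:,None]
def proj(n,P):
    c=optics.get_calibration(n);T=c['T']
    X=(np.atleast_2d(P)-T[:3,3])@T[:3,:3]; X=X*[1,-1,-1]
    return cv2.projectPoints(X,np.zeros(3),np.zeros(3),c['mtx'],c['distortion'])[0][:,0]
def mask(im,x0,y0,x1,y1,lo=(15,90,140),hi=(30,255,255)):
    m=cv2.inRange(cv2.cvtColor(im,cv2.COLOR_BGR2HSV),lo,hi)
    r=np.zeros_like(m);r[y0:y1,x0:x1]=m[y0:y1,x0:x1];return r
def big(m):
    return max(cv2.findContours(m,cv2.RETR_EXTERNAL,cv2.CHAIN_APPROX_NONE)[0],key=cv2.contourArea)
E
python3 - <<'E'
from h import *
im=cv2.imread('pics/top0.png')
print(cv2.cvtColor(im,cv2.COLOR_BGR2HSV)[[245,257,240,228],[150,140,175,360]])
c=big(mask(im,95,210,215,285))
r=cv2.minAreaRect(cast('top',c[:,0],0.03)[:,:2].astype(np.float32));print('rail',r,cv2.boxPoints(r))
sc=cv2.imread('pics/scene0.png')
c=big(mask(sc,120,255,240,380))
r=cv2.minAreaRect(cast('scene',c[:,0],0.03)[:,:2].astype(np.float32));print('rail sc',r)
print('bottle',cast('top',[[250,160]],.16),'tub',cast('top',[[247,212],[297,200],[304,232],[252,244]],.1),'can',cast('top',[[290,268]],.19))
for n,bb in(('top',(340,200,380,260)),):
  print(cast(n,[[341,228],[348,247],[357,220]],.12))
big_=cv2.resize(sc[120:230,320:410],None,fx=6,fy=5,interpolation=cv2.INTER_CUBIC);cv2.imwrite('pics/f0.png',big_)
E
```

```text
[[ 24 113 253]
 [ 23 117 253]
 [ 24 112 254]
 [ 22 118 252]]
rail ((0.5430335402488708, 0.32482099533081055), (0.0505249984562397, 0.2430497705936432), 9.495213508605957) [[0.4981 0.4405]
 [0.5382 0.2008]
 [0.588  0.2091]
 [0.5479 0.4488]]
rail sc ((0.5400424599647522, 0.33005499839782715), (0.05446062237024307, 0.2495790719985962), 9.473430633544922)
bottle [[0.6607 0.0581 0.16  ]] tub [[ 0.5616  0.0925  0.1   ]
 [ 0.5605 -0.0241  0.1   ]
 [ 0.4856 -0.0207  0.1   ]
 [ 0.488   0.0989  0.1   ]] can [[0.4078 0.0336 0.19  ]]
[[ 0.4711 -0.1006  0.12  ]
 [ 0.4266 -0.1042  0.12  ]
 [ 0.4796 -0.1399  0.12  ]]
```

View pics/f0.png

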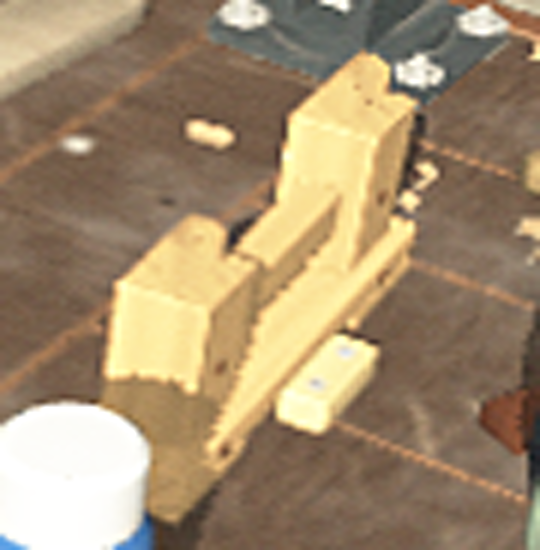

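The crop shows both legs with their bevelled tenons, near leg at about scene (352,172) and far leg at (381,140). The rail is at about (0.548, 0.3265) with yaw 9.5°. I'll move over it, which also uncovers the frame for the top camera.

Emit:
arm_command([
  {"offset":[0.3,-0.3,-0.03],"rot":[0,0,-40],"gripper":1},
  {"offset":[0.3,-0.3,-0.03],"rot":[0,0,-40],"gripper":1},
  {"offset":[0.3,-0.3,-0.03],"rot":[0,0,-40],"gripper":1},
  {"offset":[0.35,-0.35,-0.03],"rot":[0,0,-40],"gripper":1},
  {"offset":[0.4,-0.4,-0.03],"rot":[0,0,-50],"gripper":1},
  {"offset":[0.45,-0.45,-0.03],"rot":[0,0,-60],"gripper":1},
  {"offset":[0.5,-0.5,-0.03],"rot":[0,0,-70],"gripper":1},
  {"offset":[0.55,-0.55,-0.03],"rot":[0,0,-80],"gripper":1},
])

```text
t: 0.9
position: [0.3364, -0.1943, 0.4251]
ee_rot: [180.0, 0.0, 82.2]
wrist_force: [1.5, -0.6, -0.2]
gripper_width: 0.0854
grip_force: 0.0
```

```bash
cat >> h.py <<'E'
def go(p,yaw):
    s=get_state();A=R.from_euler('xyz',s['ee_rot'],degrees=True);B=R.from_euler('xyz',[180,0,yaw],degrees=True)
    print('t',s['t'],'pos',s['position'],s['ee_rot'],'F',s['wrist_force'],'M',s['moment'],'off',A.inv().apply(np.array(p)-s['position']),'rot',(A.inv()*B).as_rotvec(degrees=True))
E
python3 -c "
from h import *
go([.548,.3265,.4],99.5)"
```

```text
t 0.9 pos [ 0.3364 -0.1943  0.4251] [179.9814   0.0063  82.2382] F [ 1.4986 -0.6063 -0.1651] M [-0.0226 -0.0886  0.0303] off [0.5446 0.1393 0.0251] rot [  0.0175   0.0091 -17.2618]
```

Emit:
arm_command([
  {"offset":[0.53,0.13,0.0],"rot":[0,0,-15],"gripper":1},
  {"offset":[0.53,0.13,0.0],"rot":[0,0,-15],"gripper":1},
  {"offset":[0.53,0.13,0.0],"rot":[0,0,-15],"gripper":1},
  {"offset":[0.53,0.13,0.0],"rot":[0,0,-15],"gripper":1},
  {"offset":[0.53,0.13,0.0],"rot":[0,0,-15],"gripper":1},
  {"offset":[0.53,0.13,0.0],"rot":[0,0,-15],"gripper":1},
  {"offset":[0.53,0.13,0.0],"rot":[0,0,-15],"gripper":1},
  {"offset":[0.53,0.13,0.0],"rot":[0,0,-15],"gripper":1},
])

```text
t: 1.7
position: [0.4851, 0.1773, 0.4247]
ee_rot: [-180.0, 0.0, 97.0]
wrist_force: [0.3, -1.2, -0.9]
gripper_width: 0.0852
grip_force: 0.0
```

Emit:
arm_command([
  {"offset":[0.12,0.0,0.025],"rot":[0,0,0],"gripper":1},
  {"offset":[0.12,0.0,0.025],"rot":[0,0,0],"gripper":1},
  {"offset":[0.12,0.0,0.025],"rot":[0,0,0],"gripper":1},
  {"offset":[0.12,0.0,0.025],"rot":[0,0,0],"gripper":1},
])

```text
t: 2.1
position: [0.4693, 0.2968, 0.3985]
ee_rot: [-179.9, 0.0, 97.2]
wrist_force: [-0.1, -1.4, -0.6]
gripper_width: 0.0853
grip_force: 0.0
```

```bash
python3 - <<'E'
from h import *
go([.548,.3265,.4],99.5)
im=optics.read_camera('top');cv2.imwrite('pics/top1.png',im)
cv2.imwrite('pics/f1.png',cv2.resize(im[170:290,320:460],None,fx=5,fy=5,interpolation=cv2.INTER_CUBIC))
E
```

```text
t 2.1 pos [0.4693 0.2968 0.3985] [-179.8614    0.0078   97.1983] F [-0.0986 -1.3749 -0.6202] M [-0.0291  0.0134  0.0277] off [ 0.0196  0.0818 -0.0017] rot [-0.1388  0.005  -2.3017]
```

View pics/f1.png

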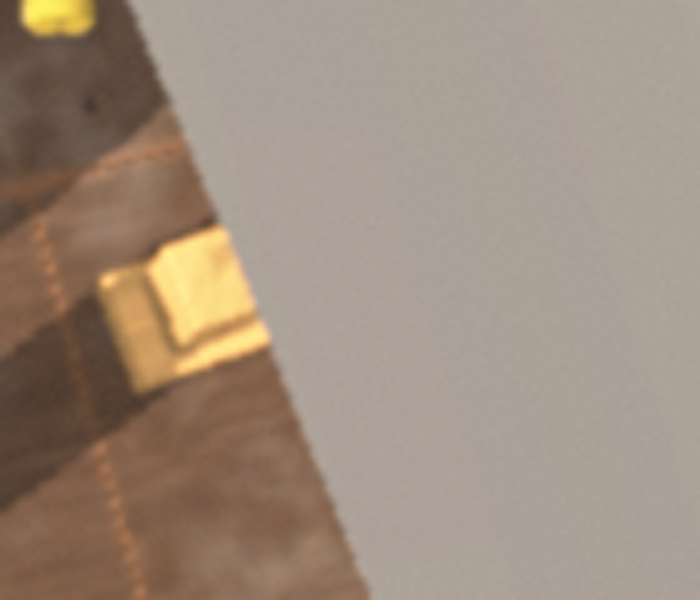

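The rail is centred below me. In the top view a fixed overhead beam hides all but the near leg of the frame (tenon at about (360,226)), so I'll use the scene camera for the frame. Next I'll descend on the rail.

Emit:
arm_command([
  {"offset":[0.019,0.082,0.02],"rot":[0,0,-2.3],"gripper":1},
  {"offset":[0.019,0.082,0.06],"rot":[0,0,-2.3],"gripper":1},
  {"offset":[0.019,0.082,0.1],"rot":[0,0,-2.3],"gripper":1},
  {"offset":[0.019,0.082,0.1],"rot":[0,0,-2.3],"gripper":1},
  {"offset":[0.019,0.082,0.1],"rot":[0,0,-2.3],"gripper":1},
])

```text
t: 2.65
position: [0.5495, 0.3214, 0.2997]
ee_rot: [-179.8, 0.1, 99.1]
wrist_force: [0.5, -0.4, 0.4]
gripper_width: 0.0855
grip_force: 0.0
```

```bash
python3 - <<'E'
from h import *
go([.548,.3265,.178],99.5)
im=optics.read_camera('scene');cv2.imwrite('pics/sc1.png',im)
cv2.imwrite('pics/s1.png',np.hstack([cv2.resize(im[200:380,110:260],None,fx=2.5,fy=2.5),cv2.resize(im[120:210,330:400],None,fx=6,fy=5,interpolation=cv2.INTER_CUBIC)]))
E
```

```text
t 2.65 pos [0.5495 0.3214 0.2997] [-179.8357    0.0572   99.1199] F [ 0.5362 -0.4042  0.4075] M [ 0.0482 -0.0173 -0.0212] off [ 0.0054 -0.0003  0.1217] rot [-0.1645  0.0567 -0.3801]
```

View pics/s1.png

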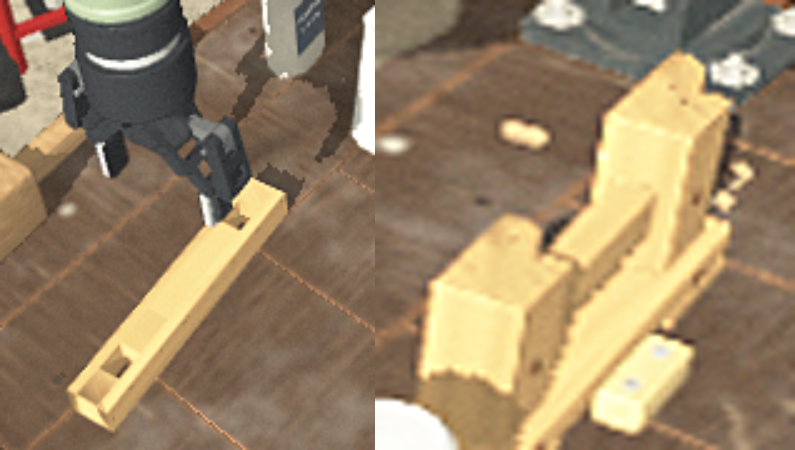

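The fingers straddle the rail at mid length, and both legs of the frame are clear in the scene view. Now to descend and grip.

Emit:
arm_command([
  {"offset":[0.005,0,0.04],"rot":[0,0,-0.4],"gripper":1},
  {"offset":[0.005,0,0.08],"rot":[0,0,-0.4],"gripper":1},
  {"offset":[0.005,0,0.105],"rot":[0,0,-0.4],"gripper":1},
  {"offset":[0.005,0,0.12],"rot":[0,0,-0.4],"gripper":1},
  {"offset":[0.005,0,0.12],"rot":[0,0,-0.4],"gripper":0},
  {"offset":[0.005,0,0.12],"rot":[0,0,-0.4],"gripper":0},
  {"offset":[0.005,0,0.12],"rot":[0,0,-0.4],"gripper":0},
  {"offset":[0.005,0,0.12],"rot":[0,0,-0.4],"gripper":0},
], squeeze=60)

```text
t: 3.5
position: [0.5499, 0.3283, 0.1826]
ee_rot: [179.8, -0.1, 99.6]
wrist_force: [-0.5, -0.3, 7.4]
gripper_width: 0.039
grip_force: 63.1
```

```bash
python3 - <<'E'
from h import *
go([.548,.3265,.45],99.5)
sc=cv2.imread('pics/sc1.png')
m=mask(sc,325,120,405,225,(15,60,100))
c=big(m);p=cv2.approxPolyDP(c,1.2,True)[:,0];print(p.tolist())
# crop corners -> pixels
f=lambda x,y:((x-375)/6+330,y/5+120)
px=np.array([f(430,287),f(525,312),f(570,265),f(605,115),f(690,135),f(733,100)])
print(px);print(cast('scene',px,.12))
# top view leg shoulder corners
g=lambda x,y:(x/5+320,y/5+170)
print('tenon top',cast('top',[g(148,262),g(185,345)],.148-.007),'leg sh',cast('top',[g(100,280),g(138,390)],.12), 'sh edge -x',cast('top',[g(178,375),g(268,335)],.12))
E
```

```text
t 3.5 pos [0.5499 0.3283 0.1826] [179.7658  -0.0593  99.6208] F [-0.4795 -0.2786  7.3629] M [-0.1032  0.199  -0.0647] off [-0.0012 -0.0011 -0.2674] rot [ 0.2341 -0.0595  0.1207]
[[383, 131], [380, 130], [372, 138], [370, 135], [371, 139], [368, 143], [367, 150], [369, 151], [367, 152], [366, 160], [362, 164], [361, 162], [360, 163], [362, 164], [358, 170], [357, 165], [353, 163], [352, 160], [350, 163], [349, 161], [347, 163], [343, 163], [341, 161], [344, 158], [347, 158], [347, 154], [349, 157], [351, 156], [354, 161], [355, 160], [354, 157], [353, 158], [347, 153], [353, 151], [350, 152], [346, 149], [343, 149], [348, 152], [347, 154], [342, 154], [340, 161], [339, 159], [338, 161], [335, 159], [337, 162], [331, 165], [333, 163], [333, 167], [336, 167], [336, 169], [338, 167], [339, 170], [337, 172], [331, 172], [332, 173], [329, 175], [331, 177], [330, 178], [332, 177], [332, 179], [333, 178], [335, 180], [336, 178], [334, 179], [330, 175], [332, 173], [334, 176], [335, 175], [332, 173], [338, 171], [342, 173], [338, 180], [336, 200], [343, 206], [343, 221], [348, 224], [356, 218
[... 565 characters left out ...]
, [395, 162], [398, 157], [399, 158], [397, 157], [396, 159], [393, 158], [394, 160], [391, 161], [391, 159], [390, 160], [388, 158], [392, 155], [392, 150], [389, 152], [389, 157], [386, 157], [389, 140], [384, 138]]
[[339.1667 177.4   ]
 [355.     182.4   ]
 [362.5    173.    ]
 [368.3333 143.    ]
 [382.5    147.    ]
 [389.6667 140.    ]]
[[ 0.4831 -0.1281  0.12  ]
 [ 0.4448 -0.1357  0.12  ]
 [ 0.4491 -0.1761  0.12  ]
 [ 0.5    -0.2897  0.12  ]
 [ 0.4634 -0.2973  0.12  ]
 [ 0.464  -0.3358  0.12  ]]
tenon top [[ 0.4756 -0.119   0.141 ]
 [ 0.4365 -0.1246  0.141 ]] leg sh [[ 0.476  -0.0997  0.12  ]
 [ 0.4247 -0.1028  0.12  ]] sh edge -x [[ 0.4267 -0.1217  0.12  ]
 [ 0.4339 -0.1651  0.12  ]]
```

Gripped, opening 39 mm. From the scene view the frame is near (0.475, -0.235) with yaw 6.3°. Now I'll lift.

Emit:
arm_command([
  {"offset":[0,0,-0.01],"rot":[0,0,0],"gripper":0},
  {"offset":[0,0,-0.04],"rot":[0,0,0],"gripper":0},
  {"offset":[0,0,-0.08],"rot":[0,0,0],"gripper":0},
  {"offset":[0,0,-0.12],"rot":[0,0,0],"gripper":0},
  {"offset":[0,0,-0.16],"rot":[0,0,0],"gripper":0},
  {"offset":[0,0,-0.2],"rot":[0,0,0],"gripper":0},
  {"offset":[0,0,-0.235],"rot":[0,0,0],"gripper":0},
  {"offset":[0,0,-0.26],"rot":[0,0,0],"gripper":0},
])

```text
t: 4.3
position: [0.5485, 0.3278, 0.4441]
ee_rot: [179.8, -0.1, 99.6]
wrist_force: [1.0, 0.2, -2.8]
gripper_width: 0.0387
grip_force: 61.9
```

```bash
python3 - <<'E'
from h import *
go([.475,-.235,.44],96.3)
g=lambda x,y:(x/5+320,y/5+170)
print('sh',cast('top',[g(148,262),g(185,345)],.12),'foot end',cast('top',[g(100,280),g(138,390)],.032),cast('top',[g(178,375),g(268,335)],.032))
E
```

```text
t 4.3 pos [0.5485 0.3278 0.4441] [179.7975  -0.0542  99.6277] F [ 1.0464  0.2225 -2.774 ] M [ 0.0279 -0.0881 -0.0199] off [-0.5426 -0.1666  0.003 ] rot [ 0.2008 -0.06    3.3276]
sh [[ 0.4785 -0.1225  0.12  ]
 [ 0.4387 -0.1283  0.12  ]] foot end [[ 0.4879 -0.1129  0.032 ]
 [ 0.4327 -0.1162  0.032 ]] [[ 0.4349 -0.1365  0.032 ]
 [ 0.4426 -0.1832  0.032 ]]
```

Emit:
arm_command([
  {"offset":[-0.02,-0.006,0],"rot":[0,0,0],"gripper":0},
  {"offset":[-0.055,-0.017,0],"rot":[0,0,0.5],"gripper":0},
  {"offset":[-0.095,-0.03,0],"rot":[0,0,1],"gripper":0},
  {"offset":[-0.135,-0.042,0],"rot":[0,0,1.5],"gripper":0},
  {"offset":[-0.175,-0.054,0],"rot":[0,0,2],"gripper":0},
  {"offset":[-0.215,-0.066,0],"rot":[0,0,2.5],"gripper":0},
  {"offset":[-0.255,-0.079,0],"rot":[0,0,3],"gripper":0},
  {"offset":[-0.295,-0.091,0],"rot":[0,0,3.3],"gripper":0},
])

```text
t: 5.1
position: [0.5074, 0.0203, 0.441]
ee_rot: [180.0, 0.0, 96.3]
wrist_force: [1.7, 0.7, -1.4]
gripper_width: 0.0387
grip_force: 61.9
```

Emit:
arm_command([
  {"offset":[-0.04,-0.01,0],"rot":[0,0,0],"gripper":0},
  {"offset":[-0.08,-0.02,0],"rot":[0,0,0],"gripper":0},
  {"offset":[-0.12,-0.03,0],"rot":[0,0,0],"gripper":0},
  {"offset":[-0.16,-0.04,0],"rot":[0,0,0],"gripper":0},
  {"offset":[-0.195,-0.05,0],"rot":[0,0,0],"gripper":0},
  {"offset":[-0.22,-0.056,0],"rot":[0,0,0],"gripper":0},
  {"offset":[-0.23,-0.06,0],"rot":[0,0,0],"gripper":0},
  {"offset":[-0.23,-0.06,0],"rot":[0,0,0],"gripper":0},
])

```text
t: 5.9
position: [0.4735, -0.2143, 0.4404]
ee_rot: [180.0, -0.0, 96.2]
wrist_force: [-0.7, -0.5, -2.8]
gripper_width: 0.0389
grip_force: 61.9
```

```bash
python3 - <<'E'
from h import *
go([.473,-.232,.37],96.3)
E
```

```text
t 5.9 pos [ 0.4735 -0.2143  0.4404] [179.9879  -0.0046  96.1947] F [-0.7156 -0.4678 -2.843 ] M [ 0.0214 -0.0186  0.0346] off [-0.0176 -0.0024  0.0704] rot [ 0.0121 -0.0046 -0.1053]
```

Emit:
arm_command([
  {"offset":[-0.018,-0.002,0.02],"rot":[0,0,0],"gripper":0},
  {"offset":[-0.018,-0.002,0.05],"rot":[0,0,0],"gripper":0},
  {"offset":[-0.018,-0.002,0.07],"rot":[0,0,0],"gripper":0},
  {"offset":[-0.018,-0.002,0.07],"rot":[0,0,0],"gripper":0},
  {"offset":[-0.018,-0.002,0.07],"rot":[0,0,0],"gripper":0},
])

```text
t: 6.4
position: [0.4743, -0.2304, 0.3706]
ee_rot: [-180.0, -0.0, 96.4]
wrist_force: [0.2, -0.1, -1.8]
gripper_width: 0.0389
grip_force: 61.7
```

```bash
python3 - <<'E'
from h import *
go([.473,-.232,.37],96.3)
im=np.mean([optics.read_camera('scene').astype(float) for _ in range(4)],0).astype(np.uint8);cv2.imwrite('pics/sc2.png',im)
cv2.imwrite('pics/top2.png',optics.read_camera('top'))
cv2.imwrite('pics/s2.png',cv2.resize(im[100:225,310:420],None,fx=6,fy=4.8,interpolation=cv2.INTER_CUBIC))
E
```

```text
t 6.4 pos [ 0.4743 -0.2304  0.3706] [-179.9934   -0.0339   96.4117] F [ 0.1568 -0.0806 -1.7536] M [-0.0157 -0.0089 -0.0323] off [-0.0014 -0.0014  0.0006] rot [-0.0066 -0.0339  0.1117]
```

View pics/s2.png

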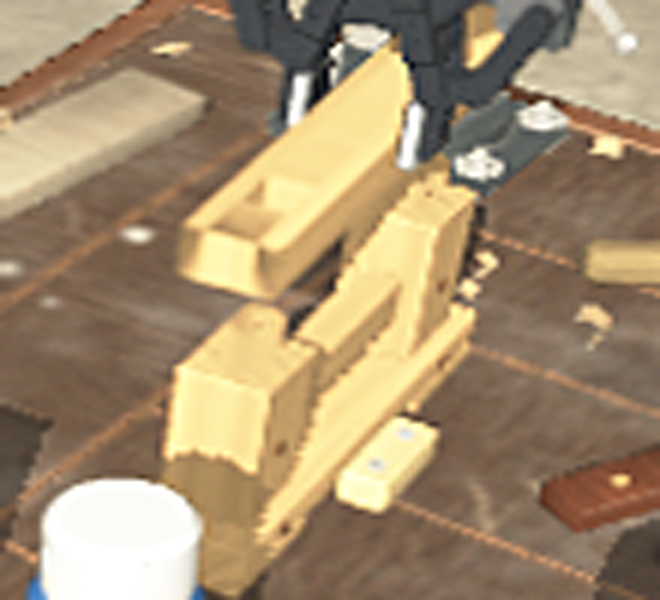

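The rail hovers over the frame: its near end at about scene (347,155) and the near leg's shoulder corner at about (355,181). One larger crop will give me the corners.

```bash
python3 - <<'E'
from h import *
im=cv2.imread('pics/sc2.png')
c=cv2.resize(im[134:194,332:397],None,fx=10,fy=10,interpolation=cv2.INTER_CUBIC)
cv2.imwrite('pics/s3.png',c[:600,:800])
E
```

```text
(no output)
```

View pics/s3.png

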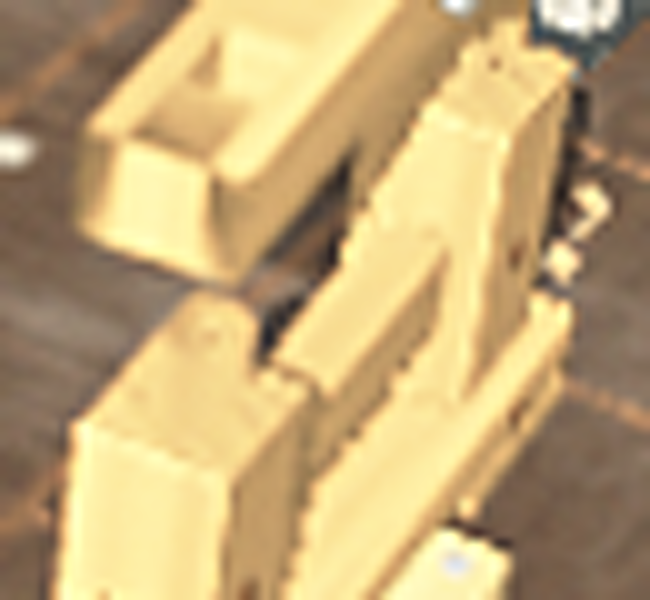

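In this crop the rail's end has bottom corners at (80,232) and (232,280). The near leg's shoulder corners are at (78,428), (232,478) and (305,390), and the far leg's at (505,135) and (570,75).

```bash
python3 - <<'E'
from h import *
f=lambda *a:[((x+.5)/10-.5+332,(y+.5)/10-.5+134) for x,y in a]
z=.3706-.1826
rb=cast('scene',f((80,232),(232,280)),z)[:,:2];print('rail bottom',rb)
l=cast('scene',f((78,428),(232,478),(305,390),(505,135),(570,75)),.12)[:,:2];print('leg',l)
def loc(yaw):
    a=np.radians(yaw);return np.array([[np.cos(a),np.sin(a)],[-np.sin(a),np.cos(a)]])
for y in(6.0,6.4,7):
    M=loc(y);L=l@M.T-np.array([[20,102],[-20,102],[-20,58],[-20,-58],[-20,-102]])/1e3
    print(y,'origins local mm',(L*1e3).round(1), 'rail',((rb@M.T-np.array([[20,120],[-20,120]])/1e3)*1e3).round(1),'tcp',1e3*M@[.4743,-.2304])
# predicted pixels of the rail corners if centred at TCP
M=loc(6.4);P=np.array([[20,120],[-20,120]])/1e3@M+[.4743,-.2304]
print('pred',proj('scene',np.c_[P,[z,z]]),'seen',f((80,232),(232,280)))
t=cv2.imread('pics/top2.png')
cv2.imwrite('pics/t2.png',np.hstack([cv2.resize(t[190:265,325:390],None,fx=6,fy=6,interpolation=cv2.INTER_CUBIC)]))
E
```

```text
rail bottom [[ 0.4811 -0.1157]
 [ 0.4457 -0.122 ]]
leg [[ 0.4849 -0.1316]
 [ 0.4472 -0.1385]
 [ 0.4508 -0.1769]
 [ 0.4642 -0.2964]
 [ 0.464  -0.3299]]
6.0 origins local mm [[ 448.5 -283.5]
 [ 450.3 -286.5]
 [ 449.8 -281.1]
 [ 450.7 -285.3]
 [ 447.  -274.6]] rail [[ 446.4 -285.4]
 [ 450.5 -288. ]] tcp [ 447.6184 -278.7157]
6.4 origins local mm [[ 447.2 -286.8]
 [ 449.  -289.5]
 [ 448.2 -284.1]
 [ 448.3 -288.3]
 [ 444.3 -277.6]] rail [[ 445.2 -288.7]
 [ 449.3 -291. ]] tcp [ 445.6617 -281.8338]
7 origins local mm [[ 445.2 -291.7]
 [ 447.  -294. ]
 [ 445.9 -288.5]
 [ 444.6 -292.8]
 [ 440.3 -282. ]] rail [[ 443.4 -293.5]
 [ 447.5 -295.5]] tcp [ 442.6859 -286.4853]
pred [[337.9928 158.2719]
 [354.4629 164.2713]] seen [(339.55, 156.75), (354.75, 161.55)]
```

View pics/t2.png

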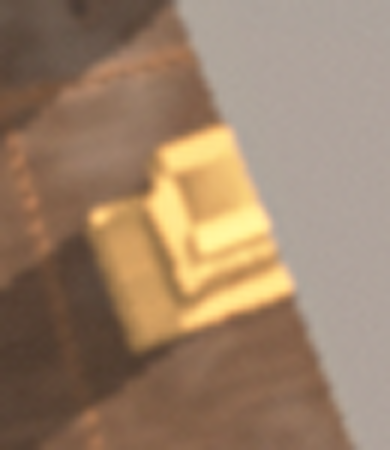

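The top crop shows the foot end from about (92,215) to (140,350) and the rail end with its mortise at about (215,190). I'll compare these with pixels predicted from the TCP.

```bash
python3 - <<'E'
from h import *
a=np.radians(6.4);M=np.array([[np.cos(a),np.sin(a)],[-np.sin(a),np.cos(a)]])
def P(o,xy,z): 
    q=np.atleast_2d(np.array(xy)/1e3)@M+o; return np.c_[q,np.full(len(q),z)]
tc=lambda p:((proj('top',p)-[325,190]+.5)*6-.5).round(0).tolist()
sc=lambda p:((proj('scene',p)-[332,134]+.5)*10-.5).round(0).tolist()
T=[.4743,-.2304];z=.188
E=[[20,120],[-20,120]]
for n,f in(('top',tc),('scene',sc)):
    print(n,'rail top',f(P(T,E,z+.03)),'bot',f(P(T,E,z)),'mort top',f(P(T,[[10,93],[-10,93],[-10,67],[10,67]],z+.03)))
    print('  frame@T: sh',f(P(T,[[20,102],[-20,102],[-20,58]],.12)),'foot',f(P(T,[[28,118],[-28,118],[-28,-118]],.032)),'far',f(P(T,[[20,-58],[-20,-58],[-20,-102]],.12)))
E
```

```text
top rail top [[146.0, 151.0], [191.0, 259.0]] bot [[135.0, 167.0], [179.0, 273.0]] mort top [[231.0, 150.0], [253.0, 204.0], [324.0, 177.0], [301.0, 123.0]]
  frame@T: sh [[158.0, 183.0], [199.0, 283.0], [309.0, 241.0]] foot [[85.0, 218.0], [138.0, 349.0], [682.0, 140.0]] far [[552.0, 34.0], [595.0, 132.0], [702.0, 91.0]]
scene rail top [[76.0, 136.0], [244.0, 196.0]] bot [[64.0, 247.0], [229.0, 307.0]] mort top [[172.0, 90.0], [255.0, 118.0], [305.0, 60.0], [223.0, 32.0]]
  frame@T: sh [[74.0, 442.0], [231.0, 501.0], [311.0, 399.0]] foot [[-17.0, 747.0], [192.0, 832.0], [572.0, 315.0]] far [[358.0, 101.0], [504.0, 151.0], [572.0, 65.0]]
```

Both views agree that the rail is about 1.5 mm too far toward -y relative to the frame and within a millimetre in x. I'll correct that and descend gently, watching the force.

Emit:
arm_command([
  {"offset":[0.0015,0.0004,0.015],"rot":[0,0,0],"gripper":0},
  {"offset":[0.0015,0.0004,0.03],"rot":[0,0,0],"gripper":0},
  {"offset":[0.0015,0.0004,0.036],"rot":[0,0,0],"gripper":0},
  {"offset":[0.0015,0.0004,0.04],"rot":[0,0,0],"gripper":0},
  {"offset":[0.0015,0.0004,0.043],"rot":[0,0,0],"gripper":0},
  {"offset":[0.0015,0.0004,0.045],"rot":[0,0,0],"gripper":0},
  {"offset":[0.0015,0.0004,0.045],"rot":[0,0,0],"gripper":0},
])

```text
t: 7.35
position: [0.4743, -0.2301, 0.3252]
ee_rot: [180.0, 0.0, 96.3]
wrist_force: [1.1, 0.6, -2.0]
gripper_width: 0.0384
grip_force: 61.9
```

```bash
python3 - <<'E'
from h import *
go([.4743,-.2304,.3026],96.4)
E
```

```text
t 7.35 pos [ 0.4743 -0.2301  0.3252] [179.9846   0.0115  96.3156] F [ 1.1161  0.6295 -2.0016] M [0.0174 0.0239 0.0029] off [-0.0003 -0.0001  0.0226] rot [ 0.0154  0.0115 -0.0844]
```

No contact yet, and the underside is already 5 mm below the tips. I'll go on down.

Emit:
arm_command([
  {"offset":[0,0,0.002],"rot":[0,0,0],"gripper":0},
  {"offset":[0,0,0.004],"rot":[0,0,0],"gripper":0},
  {"offset":[0,0,0.006],"rot":[0,0,0],"gripper":0},
  {"offset":[0,0,0.008],"rot":[0,0,0],"gripper":0},
  {"offset":[0,0,0.008],"rot":[0,0,0],"gripper":0},
])

```text
t: 7.85
position: [0.4748, -0.2302, 0.3171]
ee_rot: [179.9, 0.0, 96.3]
wrist_force: [4.4, 0.1, -0.9]
gripper_width: 0.0387
grip_force: 62.0
```

```bash
python3 - <<'E'
from h import *
go([.4743,-.2304,.3026],96.4)
E
```

```text
t 7.85 pos [ 0.4748 -0.2302  0.3171] [179.9054   0.014   96.3041] F [ 4.4004  0.1375 -0.8896] M [ 0.1371 -0.8803 -0.3705] off [-0.0002 -0.0005  0.0145] rot [ 0.0946  0.0141 -0.0958]
```

There is a light side contact at the +y tenon (Fx 4.4 N, Mz -0.37 N m). I'll shift by +x 0.7 mm and turn the yaw by -0.4°.

Emit:
arm_command([
  {"offset":[0,0.0007,0],"rot":[0,0,0.4],"gripper":0},
  {"offset":[0,0.0007,0],"rot":[0,0,0.4],"gripper":0},
  {"offset":[0,0.0007,0.002],"rot":[0,0,0.4],"gripper":0},
  {"offset":[0,0.0007,0.004],"rot":[0,0,0.4],"gripper":0},
  {"offset":[0,0.0007,0.006],"rot":[0,0,0.4],"gripper":0},
  {"offset":[0,0.0007,0.006],"rot":[0,0,0.4],"gripper":0},
])

```text
t: 8.45
position: [0.4748, -0.23, 0.3105]
ee_rot: [-180.0, 0.0, 95.9]
wrist_force: [0.7, -1.9, -3.6]
gripper_width: 0.0391
grip_force: 61.8
```

```bash
python3 - <<'E'
from h import *
go([.4743,-.2304,.3026],96.4)
E
```

```text
t 8.45 pos [ 0.4748 -0.23    0.3105] [-179.9508    0.0107   95.9093] F [ 0.6891 -1.9377 -3.6306] M [-0.444  -0.205  -0.1287] off [-0.0003 -0.0005  0.0079] rot [-0.0493  0.0105 -0.4907]
```

Emit:
arm_command([
  {"offset":[-0.0005,0.0002,0.002],"rot":[0,0,0.1],"gripper":0},
  {"offset":[-0.0005,0.0002,0.004],"rot":[0,0,0.1],"gripper":0},
  {"offset":[-0.0005,0.0002,0.006],"rot":[0,0,0.1],"gripper":0},
  {"offset":[-0.0005,0.0002,0.007],"rot":[0,0,0.1],"gripper":0},
  {"offset":[-0.0005,0.0002,0.007],"rot":[0,0,0.1],"gripper":0},
])

```text
t: 8.95
position: [0.4751, -0.2302, 0.3037]
ee_rot: [-180.0, -0.0, 95.8]
wrist_force: [-0.4, -0.1, -2.1]
gripper_width: 0.0391
grip_force: 61.9
```

Emit:
arm_command([
  {"offset":[0,0,0.001],"rot":[0,0,0],"gripper":0},
  {"offset":[0,0,0.001],"rot":[0,0,0],"gripper":0},
])

```text
t: 9.15
position: [0.4751, -0.2303, 0.3029]
ee_rot: [-180.0, -0.0, 95.8]
wrist_force: [0.1, -0.5, -2.0]
gripper_width: 0.0385
grip_force: 61.9
```

```bash
python3 - <<'E'
from h import *
go([.4743,-.2304,.3026],96.4)
E
```

```text
t 9.15 pos [ 0.4751 -0.2303  0.3029] [-179.9915   -0.0183   95.8298] F [ 0.0827 -0.4662 -1.9812] M [ 0.0102 -0.0035  0.0139] off [-0.     -0.0009  0.0003] rot [-0.0084 -0.0184 -0.5702]
```

The rail hangs free and is well centred, with side forces near zero. I'll press in 0.5–1 mm steps until the shoulders push back.

Emit:
arm_command([
  {"offset":[0,0,0.001],"rot":[0,0,0],"gripper":0},
  {"offset":[0,0,0.001],"rot":[0,0,0],"gripper":0},
])

```text
t: 9.35
position: [0.4752, -0.2304, 0.3027]
ee_rot: [180.0, 0.0, 95.8]
wrist_force: [-2.5, 1.5, 4.1]
gripper_width: 0.0383
grip_force: 62.4
```

Emit:
arm_command([
  {"offset":[0,0,0.0007],"rot":[0,0,0],"gripper":0},
  {"offset":[0,0,0.0007],"rot":[0,0,0],"gripper":0},
])

```text
t: 9.55
position: [0.4751, -0.2303, 0.3026]
ee_rot: [180.0, 0.0, 95.8]
wrist_force: [-4.2, 2.0, 9.9]
gripper_width: 0.0389
grip_force: 63.3
```

Emit:
arm_command([
  {"offset":[0,0,0.0007],"rot":[0,0,0],"gripper":0},
  {"offset":[0,0,0.0007],"rot":[0,0,0],"gripper":0},
  {"offset":[0,0,0.0007],"rot":[0,0,0],"gripper":0},
])

```text
t: 9.85
position: [0.4751, -0.2303, 0.3026]
ee_rot: [179.9, 0.0, 95.8]
wrist_force: [-6.0, 2.3, 16.2]
gripper_width: 0.0385
grip_force: 63.9
```

```bash
python3 - <<'E'
from h import *
go([.4751,-.2303,.3506],95.8)
im=optics.read_camera('scene');cv2.imwrite('pics/sc4.png',im)
cv2.imwrite('pics/s4.png',cv2.resize(im[110:215,320:405],None,fx=7,fy=5.5,interpolation=cv2.INTER_CUBIC))
E
```

```text
t 9.85 pos [ 0.4751 -0.2303  0.3026] [179.9491   0.0406  95.8255] F [-5.96    2.3124 16.2169] M [0.7937 1.0868 0.0048] off [-0.0001  0.0001 -0.048 ] rot [0.0509 0.0406 0.0255]
```

View pics/s4.png

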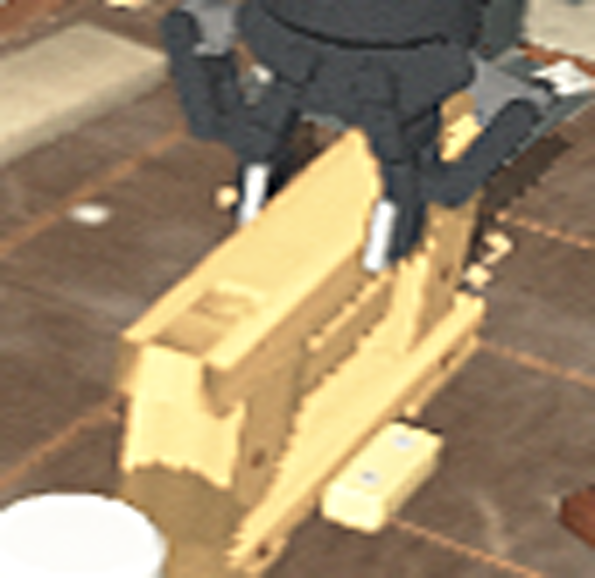

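The rail is seated flush on the shoulders, with the tenon just below the mortise top at about crop (225,300). The force rose firmly to 16 N with no further travel. Now I'll draw it straight up.

Emit:
arm_command([
  {"offset":[0,0,-0.0025],"rot":[0,0,0],"gripper":0},
  {"offset":[0,0,-0.005],"rot":[0,0,0],"gripper":0},
  {"offset":[0,0,-0.011],"rot":[0,0,0],"gripper":0},
  {"offset":[0,0,-0.019],"rot":[0,0,0],"gripper":0},
  {"offset":[0,0,-0.028],"rot":[0,0,0],"gripper":0},
  {"offset":[0,0,-0.038],"rot":[0,0,0],"gripper":0},
  {"offset":[0,0,-0.046],"rot":[0,0,0],"gripper":0},
  {"offset":[0,0,-0.05],"rot":[0,0,0],"gripper":0},
])

```text
t: 10.7
position: [0.4755, -0.2306, 0.3519]
ee_rot: [179.9, 0.1, 95.8]
wrist_force: [0.0, -0.9, -2.1]
gripper_width: 0.039
grip_force: 61.9
```

Emit:
arm_command([
  {"offset":[0,0,0],"rot":[0,0,0],"gripper":0},
  {"offset":[0,0,0],"rot":[0,0,0],"gripper":0},
  {"offset":[0,0,0],"rot":[0,0,0],"gripper":0},
  {"offset":[0,0,0],"rot":[0,0,0],"gripper":0},
])

```text
t: 11.1
position: [0.4751, -0.2303, 0.3502]
ee_rot: [-180.0, -0.0, 95.8]
wrist_force: [-1.2, 0.2, -1.3]
gripper_width: 0.0389
grip_force: 61.9
```

```bash
python3 - <<'E'
from h import *
go([.4751,-.2303,.3506],95.8)
im=optics.read_camera('scene')
cv2.imwrite('pics/s5.png',im)
E
```

```text
t 11.1 pos [ 0.4751 -0.2303  0.3502] [-179.9616   -0.0349   95.8206] F [-1.1537  0.1527 -1.3401] M [-0.0133 -0.0261  0.0284] off [ 0.      0.     -0.0004] rot [-0.0384 -0.0349  0.0206]
```

View pics/s5.png

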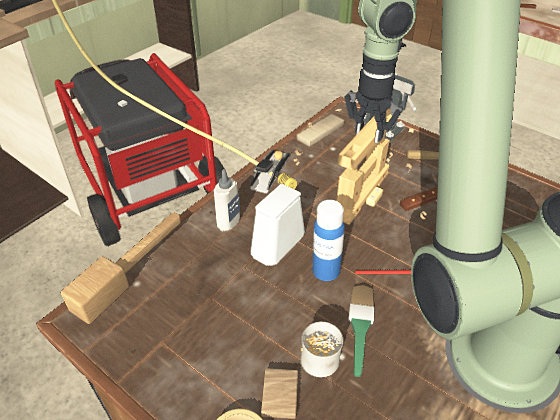

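The rail is held level above the frame at about (365,150), clear of the tenon tips by roughly 20 mm. The bottle (228,200), tub (278,225) and can (328,240) stand where they were.

```bash
python3 -c "
from bench import order
print(order.sign_off())"
```

```text
the job is handed in; nothing more can be done
None
```

The rail was dry-fitted fully home on the shoulders with a gentle 16 N press, then drawn straight up and held still, level and centred about 2 cm above the tenon tips; the bottle, can and tub were left undisturbed, and the job is handed in.

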